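# Change the reagent feed over on a valve manifold

### The arm

A 6-joint arm with a two-finger parallel gripper is mounted at the origin on the work surface. World frame = base frame: x ahead of the robot, y to its left, z up, the work surface at z = 0. Lengths are in mm, angles in degrees, forces in N, time in s.
With the tool pointing down it reaches from about 375 to 900 mm from the base axis. Payload 3.1 kg.
Tool frame: the origin (TCP) lies at the very end of the fingers, on their centre line; the grasp point (between the pads) lies 19 mm behind it (ctrl.pinch_z is the distance from the TCP to the grasp point, in mm); z points along the fingers, y is the line along which they close (so a half turn about z gives the same grasp; the last joint's range is limited). The gripper opens to 85 mm and grips with 20 to 120 N. Pads are 22 mm wide; open, the fingers measure 114 mm over their backs; the gripper's body (76 mm by 85 mm) begins 54 mm behind the grasp point. The pads swing forward as they close: fully open they stand 13 mm farther back than shut.
Start: joints at [-80.415, 30.224, 82.088, -0, 67.689, -10.227], TCP at [211.865, -587.971, 231.31] pointing down, gripper open.
Joint ranges: [-176.69, 176.69], [-43.24, 126.21], [12.49, 139.97], [-82, 262], [0, 151.66], [-163.58, 163.58]. Speed limits (degrees/s): [159.86, 159.86, 180, 180, 180, 180].

### API

Orientations are given as a 3x3 rotation matrix whose columns are the frame's x, y, z axes.
In Python, from station import ctrl gives the robot as it stands.
- The arm moves only by the shell command python3 -m inch 'ROWS'. ROWS is JSON, a list of rows, each an object with "gripper": the closure in counts, from 0 (fully open) to 255 (shut); "travel": the shift along the tool's x, y, z in units of 40 mm (1.0 is 40 mm), a list of three; "dr": the turn, a rotation vector about the tool's x, y, z in units of 5 degrees (1.0 is 5 degrees), a list of three. A call has 1 to 8 rows; each row shifts and turns the commanded pose from where the row before left it, along the tool's axes as they then stand; what a row does not reach is not made up. A row lasts 1/8 s, in which the tool goes at most 62.5 mm and 10.7 degrees, less where a joint would pass 70% of its speed; a pose out of reach is approached as far as the arm can. A call is refused whole if a number of a shift passes 1 or a number of a turn 1, either way. A call with a gripper value outside its range is refused whole. The fingers move at their own pace and stop on an object; the grip force is fixed at half the most. Time passes only in rows, so rows that do not move let the fingers close. It gives the time, the measured TCP pose, the force, the opening and the grip force at its end, in the units of the state.
- ctrl.state(): the state, without advancing time (a new reading comes with each control period).
- ctrl.capture(name): name is "side" or "top" or "wrist"; returns (picture, depth): 420x560x3 uint8, red, green, blue; 420x560 float32, mm along the optical axis (not along the pixel's ray), 0 where there is no reading.
- ctrl.camera_info(name): a dict with "fx", "fy", "cx", "cy" (pixels), "T" (4x4, takes a point from camera to world coordinates); the wrist camera has in their place "tool_from_camera" (4x4, takes a point from camera to tool coordinates, whose origin is the TCP and whose axes are the flange's). Camera axes: x right, y down, z forward; pixel columns grow to the right and rows downward; lengths in mm; the calibration is good to about 2 mm. A picture is of the moment at which its call begins: read the wrist's pose just before it. camera_info takes no time and is no camera call.
- ctrl.finish_job(): hands the job in; it is judged then, once.
The state is a dict: "clock": time; "q": joint angles; "qvel": joint speeds; "effort": joint torques, N m; "ee_pos": TCP position; "ee_rot": TCP orientation; "wrist_force": force on the tool from outside, world axes, zero at the start; "torque": the same for the moment, N m; "gripper_width": finger opening in mm; "gripper_force": force on a finger pad.
Only numpy, scipy, OpenCV 4.12 (cv2) and the standard library are available. Lean on these libraries where they do the work, as an engineer would, in place of code of your own. Each camera call takes 0.05 s, during which the arm holds its last target. There are 200 camera calls.

### The job

Change the feed over from the yellow reagent to the red one on the steel valve manifold by pushing the valve levers round with a fingertip, without gripping them or forcing them against their stops. First push the yellow lever until that valve is fully shut (lever square across its pipe), and only then push the red lever until that valve is fully open (lever in line with its pipe), so that the two feeds never run together. Leave the black lever alone and do not lift or disturb the bottles and glassware standing around.

Things in the scene. Friction and masses are not known exactly. Their poses are not given: they have to be found in the camera images.
- manifold: fixed stainless feed manifold: header tube 34 mm thick, 420 mm long, axis 50 mm high. Origin on the bench under the middle one of three valve stems; y runs along the row of stems (at y = -125, 0, 125 mm; the colours' places vary), x from the stems to the header (axis at x = 92 mm). A gauge, 142 mm high, stands on the header at y = -195 mm. Pipes stay below 70 mm.
- yellow_line: fixed feed line with the yellow-sleeved ball valve (the feed running at the start). Origin on the bench under the valve stem, on the lever's vertical turning axis; axes parallel to the manifold's. Its pipe rises from the bench at x = -76 mm, bends, and runs 50 mm high along +x through the valve to the header. Only the stem (24 mm across) and the lever stand above 70 mm; stem top 109 mm.
- yellow_valve (a joint): angle of the yellow lever. 0 = shut: lever across its pipe, pointing along the manifold's +y. pi/2 (1.571) = fully open: lever in line with its pipe, pointing along the manifold's -x. It grows counter-clockwise seen from above; a solid stop at each end. Friction about 0.32 N m (some 4 N at 75 mm from the stem); it stays where it is left.
- yellow_tip (a point): outer end of the yellow lever on its centre line, 105 mm from the turning axis, 104 mm above the bench. The lever is a level bar: a yellow plastic sleeve from 35 to 105 mm from the axis, 18 mm wide and 13 mm thick (97 to 111 mm above the bench) on a narrower steel strap; free space below it down to 70 mm.
- red_line: fixed feed line with the red-sleeved ball valve (the feed that is wanted, shut at the start). Origin on the bench under the valve stem, on the lever's vertical turning axis; axes parallel to the manifold's. Its pipe rises from the bench at x = -76 mm, bends, and runs 50 mm high along +x through the valve to the header. Only the stem (24 mm across) and the lever stand above 70 mm; stem top 109 mm.
- red_valve (a joint): angle of the red lever. 0 = shut: lever across its pipe, pointing along the manifold's +y. pi/2 (1.571) = fully open: lever in line with its pipe, pointing along the manifold's -x. It grows counter-clockwise seen from above; a solid stop at each end. Friction about 0.32 N m (some 4 N at 75 mm from the stem); it stays where it is left.
- red_tip (a point): outer end of the red lever on its centre line, 105 mm from the turning axis, 104 mm above the bench. The lever is a level bar: a red plastic sleeve from 35 to 105 mm from the axis, 18 mm wide and 13 mm thick (97 to 111 mm above the bench) on a narrower steel strap; free space below it down to 70 mm.
- black_line: fixed feed line with the black-sleeved ball valve (a third feed, shut, to be left alone). Origin on the bench under the valve stem, on the lever's vertical turning axis; axes parallel to the manifold's. Its pipe rises from the bench at x = -76 mm, bends, and runs 50 mm high along +x through the valve to the header. Only the stem (24 mm across) and the lever stand above 70 mm; stem top 109 mm.
- black_valve (a joint): angle of the black lever. 0 = shut: lever across its pipe, pointing along the manifold's +y. pi/2 (1.571) = fully open: lever in line with its pipe, pointing along the manifold's -x. It grows counter-clockwise seen from above; a solid stop at each end. Friction about 0.32 N m (some 4 N at 75 mm from the stem); it stays where it is left.
- black_tip (a point): outer end of the black lever on its centre line, 105 mm from the turning axis, 104 mm above the bench. The lever is a level bar: a black plastic sleeve from 35 to 105 mm from the axis, 18 mm wide and 13 mm thick (97 to 111 mm above the bench) on a narrower steel strap; free space below it down to 70 mm.
- yellow_bottle: loose bystander: upright sample bottle, 58 mm diameter, 150 mm high, yellow contents, aluminium cap. Origin at the centre of its underside, z up.
- red_bottle: loose bystander: upright sample bottle, 58 mm diameter, 150 mm high, orange-red contents, aluminium cap. Origin at the centre of its underside, z up.
- dark_bottle: loose bystander: upright sample bottle, 58 mm diameter, 150 mm high, near-black contents, aluminium cap. Origin at the centre of its underside, z up.
- clear_bottle: loose bystander: upright sample bottle, 58 mm diameter, 150 mm high, clear contents, aluminium cap. Origin at the centre of its underside, z up.
- beaker: loose bystander: empty glass beaker, 72 mm across, 80 mm high. Origin at the centre of its underside, z up.
- grad_cylinder: loose bystander: glass measuring cylinder, 30 mm tube, 57 mm foot, 200 mm high. Origin at the centre of its underside, z up.
- dish: loose bystander: white porcelain dish, 90 mm across, 22 mm high. Origin at the centre of its underside, z up.

How it is judged (in metres and radians):
On the way, in this order (a step that is already met when the one before it is completed fails the run):
1. the yellow valve is shut while the red one is still shut (value of joint yellow_valve below 0.12 rad and value of joint red_valve below 0.25 rad), for 0.2 s.
2. the red valve is fully open, the yellow one still shut (value of joint red_valve above 1.45 rad and value of joint yellow_valve below 0.12 rad), for 0.2 s.
At the end, for the whole second after the job is handed in: The yellow lever is shut (within 0.12 rad of its shut stop), the red lever fully open (within 0.12 rad of its open stop, joint above 1.45), the black lever still shut (below 0.12), the levers at rest, and every bottle and piece of glassware upright within 20 mm of where it stood (all of step 2 and value of joint black_valve below 0.12 rad and velocity of joint yellow_valve between -0.05 and 0.05 rad/s and velocity of joint red_valve between -0.05 and 0.05 rad/s and angle between each of yellow_bottle, red_bottle, dark_bottle, clear_bottle, beaker, grad_cylinder, dish's own z axis and vertical below 0.1 rad and distance of each of yellow_bottle, red_bottle, dark_bottle, clear_bottle, beaker, grad_cylinder, dish from where it was at the start of the episode below 0.02 m); the robot touches nothing.
It fails at once if the yellow and red feeds run together: red opened past 0.25 rad while yellow is more than 0.25 rad open (value of joint each of yellow_valve, red_valve above 0.25 rad).
It fails at once if the black lever is turned by more than 0.1 rad or so (its end moves 12 mm) (distance of black_tip from where it was at the start of the episode above 0.012 m).
It fails at once if a bottle or piece of glassware is shoved or lifted by more than 20 mm, or tipped (distance of any of yellow_bottle, red_bottle, dark_bottle, clear_bottle, beaker, grad_cylinder, dish from where it was at the start of the episode above 0.02 m or angle between any of yellow_bottle, red_bottle, dark_bottle, clear_bottle, beaker, grad_cylinder, dish's own z axis and vertical above 0.3 rad).
It fails at once if a lever is forced: the fingers press on it or its valve with more than 60 N (contact force between the fingers and yellow_line above 60 N or contact force between the fingers and red_line above 60 N or contact force between the fingers and black_line above 60 N).
It fails at once if a lever is gripped: it is held between the fingers, pressed by them, with the point midway between the finger pads inside it ((x of the grasp point in the frame of yellow_tip between -0.008 and 0.008 m and y of the grasp point in the frame of yellow_tip between -0.09 and 0.015 m and z of the grasp point in the frame of yellow_tip between -0.018 and 0.018 m and contact force between the fingers and yellow_line above 3 N) or (x of the grasp point in the frame of red_tip between -0.008 and 0.008 m and y of the grasp point in the frame of red_tip between -0.09 and 0.015 m and z of the grasp point in the frame of red_tip between -0.018 and 0.018 m and contact force between the fingers and red_line above 3 N) or (x of the grasp point in the frame of black_tip between -0.008 and 0.008 m and y of the grasp point in the frame of black_tip between -0.09 and 0.015 m and z of the grasp point in the frame of black_tip between -0.018 and 0.018 m and contact force between the fingers and black_line above 3 N)).
It also fails if it takes over 48 s, if anything falls off the work surface, if the arm or the gripper's body presses on something with over 40 N, if the wrist force passes 120 N, or if a joint passes its speed limit or range.

## Working session

There is one attempt and no reset: what is moved stays moved. The work goes in short steps, Python scripts to look and compute and a shell command to move; the robot and the scene stay as the last step left them, time stands still between calls to the robot, and variables do not carry over. Pictures are saved under pics/ and viewed, at most 10 in all, crops included, and the job is handed in when it is done.

```bash
mkdir -p pics; python3 - <<'E'
from station import ctrl
import cv2,numpy as np
for n in("top","side"):
    p,d=ctrl.capture(n); cv2.imwrite(f"pics/{n}0.png",p[:,:,::-1]); np.savez(f"pics/{n}0.npz",p=p,d=d)
    i=ctrl.camera_info(n); print(n,{k:np.round(v,3).tolist() for k,v in i.items()})
print(ctrl.camera_info("wrist")); s=ctrl.state(); print(s["clock"],s["ee_pos"],np.round(s["ee_rot"],3).tolist(),ctrl.pinch_z)
E
```

```text
top {'fx': 403.549, 'fy': 403.549, 'cx': 278.989, 'cy': 206.044, 'T': [[-0.027, -0.998, 0.052, 536.908], [-1.0, 0.027, 0.002, -31.629], [-0.004, -0.052, -0.999, 1399.327], [0.0, 0.0, 0.0, 1.0]]}
side {'fx': 492.779, 'fy': 492.779, 'cx': 284.418, 'cy': 211.893, 'T': [[-0.915, -0.317, 0.25, 160.069], [-0.404, 0.722, -0.562, 972.937], [-0.002, -0.615, -0.789, 1474.536], [0.0, 0.0, 0.0, 1.0]]}
{'fx': 324.7706561088917, 'fy': 324.7706561088917, 'cx': 279.3290556877303, 'cy': 211.2942015045476, 'tool_from_camera': array([[-3.57092770e-05, -9.65924872e-01, -2.58822603e-01,
         6.54295565e+01],
       [ 9.99999706e-01,  1.63596879e-04, -7.48510984e-04,
         4.38487997e-01],
       [ 7.65347947e-04, -2.58822554e-01,  9.65924583e-01,
        -1.42554192e+02],
       [ 0.00000000e+00,  0.00000000e+00,  0.00000000e+00,
         1.00000000e+00]])}
0.1 [ 211.76218503 -587.3478567   230.44626324] [[0.941, 0.339, -0.0], [0.339, -0.941, 0.002], [0.0, -0.002, -1.0]] 18.700000000000003
```

View pics/top0.png

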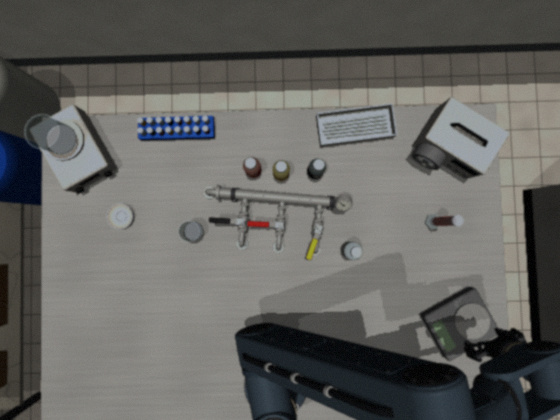

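View pics/side0.png

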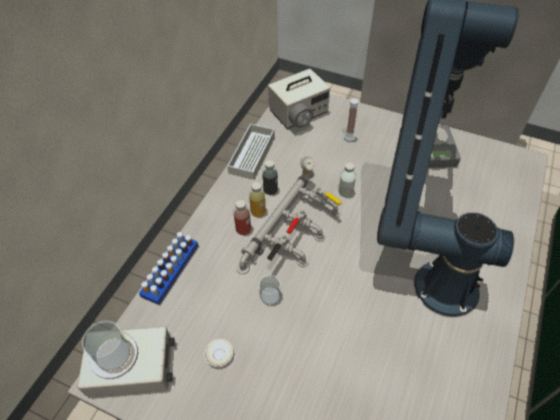

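The top view shows the manifold with its stems near (243,222), (280,224) and (319,222). The black lever (220,221) and red lever (257,225) point left (+y), and the yellow one (313,247) points down (-x). The gauge is at (343,202) and the clear bottle at (352,250), just right of the yellow lever. The side view agrees with this.

```bash
cat > h.py <<'E'
import numpy as np,cv2
from station import ctrl
def cast(n,uv,z):
    i=ctrl.camera_info(n);T=np.array(i["T"]);uv=np.atleast_2d(uv).astype(float)
    r=np.c_[(uv[:,0]-i["cx"])/i["fx"],(uv[:,1]-i["cy"])/i["fy"],np.ones(len(uv))]@T[:3,:3].T
    return T[:3,3]+r*((z-T[2,3])/r[:,2])[:,None]
def masks(p):
    h=cv2.cvtColor(p,cv2.COLOR_RGB2HSV);H,S,V=cv2.split(h)
    return dict(yellow=(H>22)&(H<35)&(S>150)&(V>90),red=((H<6)|(H>174))&(S>170)&(V>90),black=(V<45))
def lever(n,p,col,roi):
    m=np.zeros(p.shape[:2],bool);x0,y0,x1,y1=roi;m[y0:y1,x0:x1]=masks(p)[col][y0:y1,x0:x1]
    k,l,st,_=cv2.connectedComponentsWithStats(m.astype(np.uint8));b=1+np.argmax(st[1:,4])
    v,u=np.nonzero(l==b);P=cast(n,np.c_[u,v],109)[:,:2];c=P.mean(0)
    w,V=np.linalg.eigh(np.cov(P.T));a=V[:,1];t=(P-c)@a
    return len(u),c,a,t.min(),t.max(),np.degrees(np.arctan2(a[1],a[0]))
E
python3 - <<'E'
from h import *
R=dict(top=dict(yellow=(300,225,330,268),red=(240,212,280,236),black=(200,212,240,230)),
side=dict(yellow=(315,180,350,215),red=(280,210,308,240),black=(262,232,290,262)))
for n in R:
    p=np.load(f"pics/{n}0.npz")["p"]
    for c,r in R[n].items():
        k,ce,a,t0,t1,an=lever(n,p,c,r);print(n,c,k,ce.round(1),a.round(3),round(t0,1),round(t1,1),round(an,1))
print("clear cap",cast("top",(352,246),150), "gauge",cast("top",(343,202),142),"hdr left",cast("top",(222,194),67),cast("top",(330,202),67))
t=np.load("pics/top0.npz")["p"][140:280,170:380];cv2.imwrite("pics/crop.png",cv2.resize(t[:,:,::-1],None,fx=3.8,fy=3.8,interpolation=2))
E
```

```text
top yellow 100 [ 466.1 -128. ] [-0.932  0.363] -32.4 33.0 158.7
top red 90 [549.5  40.3] [0.081 0.997] -29.6 31.8 85.3
top black 80 [563.8 163.5] [0.097 0.995] -31.1 30.1 84.4
side yellow 71 [ 459.6 -127.4] [-0.936  0.353] -33.5 33.1 159.3
side red 63 [544.4  39.4] [0.076 0.997] -30.5 34.0 85.7Traceback (most recent call last):
  File "<stdin>", line 7, in <module>
  File "h.py", line 12, in lever
    k,l,st,_=cv2.connectedComponentsWithStats(m.astype(np.uint8));b=1+np.argmax(st[1:,4])
                                                                      ~~~~~~~~~^^^^^^^^^^
    return _wrapfunc(a, 'argmax', axis=axis, out=out, **kwds)
    return bound(*args, **kwds)
ValueError: attempt to get argmax of an empty sequence
```

```bash
python3 -m inch '[{"gripper":255,"travel":[0,0,0],"dr":[0,0,-1]},{"gripper":255,"travel":[0,0,0],"dr":[0,0,-1]},{"gripper":255,"travel":[0,0,0],"dr":[0,0,-1]},{"gripper":255,"travel":[0,0,0],"dr":[0,0,-1]},{"gripper":255,"travel":[0,0,0],"dr":[0,0,-1]},{"gripper":255,"travel":[0,0,0],"dr":[0,0,-1]},{"gripper":255,"travel":[0,0,0],"dr":[0,0,-1]},{"gripper":255,"travel":[0,0,0],"dr":[0,0,-1]}]'
python3 -m inch '[{"gripper":255,"travel":[0,0,0],"dr":[0,0,-1]},{"gripper":255,"travel":[0,0,0],"dr":[0,0,-0.7]},{"gripper":255,"travel":[0.6,0,0],"dr":[0,0,0]},{"gripper":255,"travel":[0.9,0.1,0],"dr":[0,0,0]},{"gripper":255,"travel":[0.9,0.1,0],"dr":[0,0,0]},{"gripper":255,"travel":[0.9,0.1,0],"dr":[0,0,0]},{"gripper":255,"travel":[0.9,0.1,0],"dr":[0,0,0]},{"gripper":255,"travel":[0.9,0.1,0],"dr":[0,0,0]}]'
cat > tgt.py <<'E'
import sys
from h import *
s=ctrl.state();d=np.array(eval(sys.argv[1]))-s["ee_pos"];R=np.array(s["ee_rot"])
print(s["clock"],"pos",np.round(s["ee_pos"],1),"yaw",np.degrees(np.arctan2(R[1,0],R[0,0])).round(1),"z",R[:,2].round(3),"F",np.round(s["wrist_force"],1),"travel units",np.round(R.T@d/40,2))
E
python3 tgt.py '[443,-163,230]'
```

```text
clock: 1.1
ee_pos: [211.8, -587.6, 230.7]
ee_rot: [[0.5, 0.866, -0.0], [0.866, -0.5, 0.001], [0.001, -0.001, -1.0]]
wrist_force: [0.1, 0.3, 0.1]
gripper_width: 0.1
gripper_force: 0.0
clock: 2.1
ee_pos: [306.2, -404.4, 231.0]
ee_rot: [[0.37, 0.929, -0.0], [0.929, -0.37, 0.001], [0.001, -0.0, -1.0]]
wrist_force: [0.7, 0.2, -0.3]
gripper_width: 0.0
gripper_force: 0.0
2.1 pos [ 306.2 -404.4  231. ] yaw 68.3 z [-0.     0.001 -1.   ] F [ 0.7  0.2 -0.3] travel units [6.87 0.95 0.03]
```

```bash
python3 - <<'E'
from h import *
print("clear cap",cast("top",(352,246),150).round(), "gauge",cast("top",(343,202),142).round(),"hdr",cast("top",[(222,194),(330,202)],67).round())
E
```

```text
clear cap [[ 473. -250.  150.]] gauge [[ 610. -229.  142.]] hdr [[ 652.  159.   67.]
 [ 615. -198.   67.]]
```

```bash
python3 -m inch '[{"gripper":255,"travel":[0.9,0.15,0],"dr":[0,0,0]},{"gripper":255,"travel":[0.9,0.15,0],"dr":[0,0,0]},{"gripper":255,"travel":[0.9,0.15,0],"dr":[0,0,0]},{"gripper":255,"travel":[0.9,0.15,0],"dr":[0,0,0]},{"gripper":255,"travel":[0.9,0.15,0],"dr":[0,0,0]},{"gripper":255,"travel":[0.9,0.1,0],"dr":[0,0,0]},{"gripper":255,"travel":[0.5,0.1,0],"dr":[0,0,0]},{"gripper":255,"travel":[0,0,0],"dr":[0,0,0]}]'
python3 tgt.py '[443,-163,82]'
python3 - <<'E'
from h import *
s=ctrl.state();p,d=ctrl.capture("wrist");cv2.imwrite("pics/w1.png",p[:,:,::-1])
E
```

```text
clock: 3.1
ee_pos: [428.5, -199.3, 231.1]
ee_rot: [[0.367, 0.93, -0.001], [0.93, -0.367, 0.0], [0.0, -0.001, -1.0]]
wrist_force: [0.6, -0.1, 0.9]
gripper_width: 0.0
gripper_force: 0.0
3.1 pos [ 428.5 -199.3  231.1] yaw 68.5 z [-0.001  0.    -1.   ] F [ 0.6 -0.1  0.9] travel units [0.98 0.01 3.73]
```

View pics/w1.png

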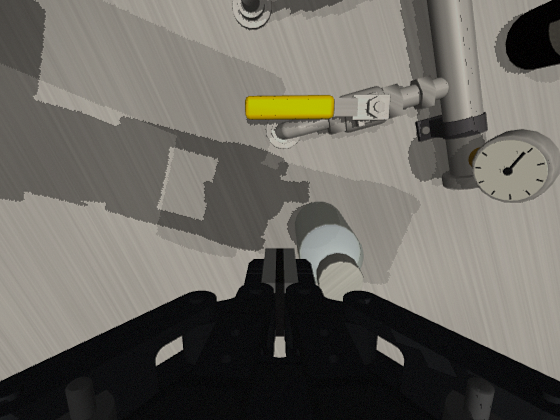

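The wrist view shows the yellow sleeve lying level (u 246–334, v 107), so tool y is parallel to the lever. The stem is at u 373. The fingertip (u 279) falls on the sleeve about 79 mm from the axis, with the lever about 78 mm ahead. The clear bottle (330,250) is to one side, clear of the tool.

```bash
python3 -m inch '[{"gripper":255,"travel":[0.5,0,0.2],"dr":[0,0,0]},{"gripper":255,"travel":[0.4,0,0.5],"dr":[0,0,0]},{"gripper":255,"travel":[0,0,0.8],"dr":[0,0,0]},{"gripper":255,"travel":[0,0,0.8],"dr":[0,0,0]},{"gripper":255,"travel":[0,0,0.8],"dr":[0,0,0]},{"gripper":255,"travel":[0,0,0.6],"dr":[0,0,0]},{"gripper":255,"travel":[0,0,0],"dr":[0,0,0]},{"gripper":255,"travel":[0,0,0],"dr":[0,0,0]}]'
python3 tgt.py '[443,-163,82]'
```

```text
clock: 4.15
ee_pos: [441.9, -168.0, 83.8]
ee_rot: [[0.37, 0.929, 0.001], [0.929, -0.37, -0.001], [-0.0, 0.001, -1.0]]
wrist_force: [1.0, -0.5, -0.3]
gripper_width: 0.1
gripper_force: 0.0
4.15 pos [ 441.9 -168.    83.8] yaw 68.3 z [ 0.001 -0.001 -1.   ] F [ 1.  -0.5 -0.3] travel units [ 0.13 -0.02  0.05]
```

```bash
python3 -m inch '[{"gripper":255,"travel":[0.25,0,0],"dr":[0,0,0]},{"gripper":255,"travel":[0.2,0,0],"dr":[0,0,0]},{"gripper":255,"travel":[0.1,0,0],"dr":[0,0,0]},{"gripper":255,"travel":[0.1,0,0],"dr":[0,0,0]},{"gripper":255,"travel":[0.17,-0.04,0],"dr":[0,0,1]},{"gripper":255,"travel":[0.17,-0.04,0],"dr":[0,0,1]},{"gripper":255,"travel":[0.17,-0.04,0],"dr":[0,0,1]},{"gripper":255,"travel":[0.17,-0.04,0],"dr":[0,0,1]}]'
python3 tgt.py '[443,-163,82]'
python3 - <<'E'
from h import *
s=ctrl.state();p,d=ctrl.capture("wrist");cv2.imwrite("pics/w2.png",p[:,:,::-1])
E
```

```text
clock: 5.15
ee_pos: [459.5, -117.0, 83.7]
ee_rot: [[0.667, 0.745, 0.001], [0.745, -0.667, -0.002], [-0.001, 0.002, -1.0]]
wrist_force: [-1.3, -4.8, 2.3]
gripper_width: -0.0
gripper_force: 2.3
5.15 pos [ 459.5 -117.    83.7] yaw 48.2 z [ 0.001 -0.002 -1.   ] F [-1.3 -4.8  2.3] travel units [-1.13  0.46  0.04]
```

View pics/w2.png

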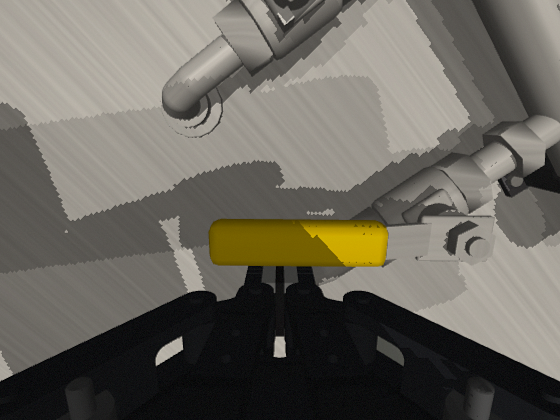

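The fingers are flush against the middle of the yellow sleeve (u 210–388, v 242), which is turning with the tool at about 5 N. I'll keep pushing.

```bash
python3 -m inch '[{"gripper":255,"travel":[0.17,-0.04,0],"dr":[0,0,1]},{"gripper":255,"travel":[0.17,-0.04,0],"dr":[0,0,1]},{"gripper":255,"travel":[0.17,-0.04,0],"dr":[0,0,1]},{"gripper":255,"travel":[0.17,-0.04,0],"dr":[0,0,1]},{"gripper":255,"travel":[0.17,-0.04,0],"dr":[0,0,1]},{"gripper":255,"travel":[0.17,-0.04,0],"dr":[0,0,1]},{"gripper":255,"travel":[0.17,-0.04,0],"dr":[0,0,1]},{"gripper":255,"travel":[0.17,-0.04,0],"dr":[0,0,1]}]'
python3 - <<'E'
from h import *
s=ctrl.state();p,d=ctrl.capture("wrist");R=np.array(s["ee_rot"]);i=ctrl.camera_info("wrist");C=np.array(i["tool_from_camera"])
def castw(uv,z):
    r=np.c_[(uv[:,0]-i["cx"])/i["fx"],(uv[:,1]-i["cy"])/i["fy"],np.ones(len(uv))]@(R@C[:3,:3]).T;o=s["ee_pos"]+R@C[:3,3]
    return o+r*((z-o[2])/r[:,2])[:,None]
h=cv2.cvtColor(p,cv2.COLOR_RGB2HSV);m=((h[...,0]>20)&(h[...,0]<36)&(h[...,1]>120)&(h[...,2]>60)).astype(np.uint8)
v,u=np.nonzero(m);P=castw(np.c_[u,v],110)[:,:2];(c,wh,a)=cv2.minAreaRect(P.astype(np.float32))
print(s["ee_pos"].round(1),"yaw",np.degrees(np.arctan2(R[1,0],R[0,0])),"rect",c,wh,a)
E
```

```text
clock: 6.2
ee_pos: [496.8, -78.0, 83.0]
ee_rot: [[0.99, 0.144, -0.004], [0.144, -0.99, 0.0], [-0.004, -0.001, -1.0]]
wrist_force: [-3.6, -3.3, 0.5]
gripper_width: 0.3
gripper_force: 1.9
[496.8 -78.   83. ] yaw 8.259845481136388 rect (520.3310546875, -84.85466003417969) (19.0571231842041, 67.88912200927734) 9.216341972351074
```

```bash
python3 -m inch '[{"gripper":255,"travel":[0.17,-0.04,0],"dr":[0,0,1]},{"gripper":255,"travel":[0.17,-0.04,0],"dr":[0,0,0.8]},{"gripper":255,"travel":[0.05,-0.01,0],"dr":[0,0,0.5]},{"gripper":255,"travel":[0.05,-0.01,0],"dr":[0,0,0.2]},{"gripper":255,"travel":[0.03,0,0],"dr":[0,0,0]}]'
cat > wl.py <<'E'
import sys
from h import *
s=ctrl.state();p,d=ctrl.capture("wrist");R=np.array(s["ee_rot"]);i=ctrl.camera_info("wrist");C=np.array(i["tool_from_camera"])
def castw(uv,z):
    r=np.c_[(uv[:,0]-i["cx"])/i["fx"],(uv[:,1]-i["cy"])/i["fy"],np.ones(len(uv))]@(R@C[:3,:3]).T;o=s["ee_pos"]+R@C[:3,3]
    return o+r*((z-o[2])/r[:,2])[:,None]
H,S,V=cv2.split(cv2.cvtColor(p,cv2.COLOR_RGB2HSV))
for n,m in dict(y=(H>20)&(H<36)&(S>120)&(V>60),r=((H<7)|(H>173))&(S>140)&(V>60)).items():
    k,l,st,_=cv2.connectedComponentsWithStats(m.astype(np.uint8))
    if k<2: continue
    v,u=np.nonzero(l==1+np.argmax(st[1:,4]))
    P=castw(np.c_[u,v],110)[:,:2];(c,wh,a)=cv2.minAreaRect(P.astype(np.float32));w=np.linalg.eigh(np.cov(P.T))[1][:,1]
    print(n,len(u),"rect",np.round(c,1),np.round(wh,1),round(a,1),"axis",np.degrees(np.arctan2(w[1],w[0])).round(1)%180)
print(s["ee_pos"].round(1),"yaw",np.degrees(np.arctan2(R[1,0],R[0,0])).round(1),"F",s["wrist_force"].round(1))
if len(sys.argv)>1: cv2.imwrite(sys.argv[1],p[:,:,::-1])
E
python3 wl.py
```

```text
clock: 6.88
ee_pos: [515.2, -72.2, 82.9]
ee_rot: [[0.997, -0.072, -0.003], [-0.072, -0.997, 0.002], [-0.003, -0.001, -1.0]]
wrist_force: [-4.0, 0.5, 0.1]
gripper_width: 0.1
gripper_force: 2.0
y 8328 rect [536.8 -84.5] [67.9 18.9] 85.9 axis 86.0
r 3555 rect [549.1  16.3] [31.1 18.5] 85.9 axis 92.5
[515.2 -72.2  82.9] yaw -4.1 F [-4.   0.5  0.1]
```

```bash
python3 -m inch '[{"gripper":255,"travel":[0.03,0,0],"dr":[0,0,0.2]},{"gripper":255,"travel":[0.02,0,0],"dr":[0,0,0]},{"gripper":255,"travel":[0.02,0,0],"dr":[0,0,0]},{"gripper":255,"travel":[0,0,0],"dr":[0,0,0]}]'; python3 wl.py
```

```text
clock: 7.42
ee_pos: [518.6, -72.3, 83.0]
ee_rot: [[0.996, -0.091, -0.002], [-0.091, -0.996, 0.002], [-0.002, -0.001, -1.0]]
wrist_force: [-3.8, 2.8, -1.4]
gripper_width: 0.2
gripper_force: 2.2
y 8340 rect [539.5 -84.8] [67.9 19.1] 83.8 axis 83.6
r 3578 rect [549.4  16.9] [31.9 18.9] 84.9 axis 91.8
[518.6 -72.3  83. ] yaw -5.2 F [-3.8  2.8 -1.4]
```

```bash
python3 -m inch '[{"gripper":255,"travel":[0.03,0,0],"dr":[0,0,0]},{"gripper":255,"travel":[0,0,0],"dr":[0,0,0]}]'; python3 -m inch '[{"gripper":255,"travel":[0.03,0,0],"dr":[0,0,0]},{"gripper":255,"travel":[0,0,0],"dr":[0,0,0]}]'; python3 wl.py
```

```text
clock: 7.72
ee_pos: [518.9, -72.2, 83.0]
ee_rot: [[0.996, -0.09, -0.004], [-0.09, -0.996, 0.002], [-0.004, -0.002, -1.0]]
wrist_force: [-6.7, 2.8, 0.1]
gripper_width: -0.1
gripper_force: 3.0
clock: 7.98
ee_pos: [518.9, -72.2, 82.9]
ee_rot: [[0.996, -0.09, -0.006], [-0.09, -0.996, 0.002], [-0.007, -0.002, -1.0]]
wrist_force: [-7.4, 2.9, 1.3]
gripper_width: -0.1
gripper_force: 4.1
y 8354 rect [539.8 -84.9] [67.9 19.1] 83.5 axis 83.3
r 3592 rect [549.4  16.7] [32.4 18.9] 84.9 axis 92.0
[518.9 -72.2  82.9] yaw -5.2 F [-7.4  2.9  1.3]
```

```bash
python3 -m inch '[{"gripper":255,"travel":[-0.3,0,0],"dr":[0,0,0]},{"gripper":255,"travel":[-0.3,0,0],"dr":[0,0,0]},{"gripper":255,"travel":[0,0,-0.7],"dr":[0,0,0]},{"gripper":255,"travel":[0,0,-0.8],"dr":[0,0,0]},{"gripper":255,"travel":[0,0,-0.8],"dr":[0,0,0]},{"gripper":255,"travel":[0.5,-0.7,-0.3],"dr":[0,0,0]},{"gripper":255,"travel":[0.5,-0.7,0],"dr":[0,0,0]},{"gripper":255,"travel":[0.5,-0.7,0],"dr":[0,0,0]}]'; python3 -m inch '[{"gripper":255,"travel":[0.5,-0.5,0],"dr":[0,0,0]},{"gripper":255,"travel":[0,0,0],"dr":[0,0,0]}]'; python3 wl.py pics/w3.png; python3 tgt.py '[591,37,83]'
```

```text
clock: 9.02
ee_pos: [566.9, 7.2, 188.3]
ee_rot: [[0.996, -0.091, 0.004], [-0.091, -0.996, -0.001], [0.004, 0.0, -1.0]]
wrist_force: [0.8, 0.0, 0.1]
gripper_width: 0.1
gripper_force: 0.0
clock: 9.28
ee_pos: [588.9, 25.8, 187.7]
ee_rot: [[0.996, -0.088, 0.004], [-0.088, -0.996, -0.0], [0.004, 0.0, -1.0]]
wrist_force: [0.5, 0.6, 0.3]
gripper_width: 0.1
gripper_force: 0.0
y 2401 rect [700.5 -27.3] [54.6 38. ] 76.8 axis 82.1
r 635 rect [553.1  61.6] [23.9 19.3] 84.9 axis 114.5
[588.9  25.8 187.7] yaw -5.1 F [0.5 0.6 0.3]
9.325 pos [587.5  25.2 187.4] yaw -5.1 z [ 0.001 -0.001 -1.   ] F [-0.8 -0.5  0.1] travel units [ 0.06 -0.3   2.61]
```

View pics/w3.png

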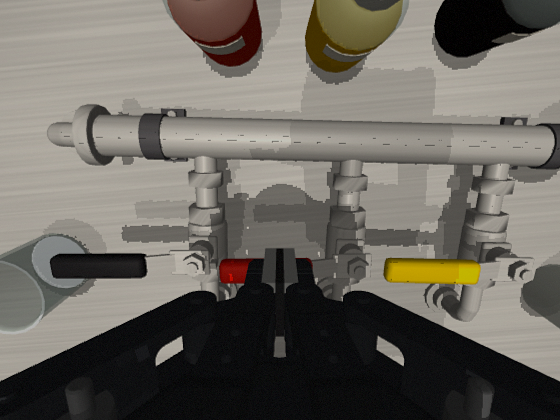

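The yellow lever (u 385–480, v 270) now lies in line with the row, so it is shut. The fingers sit just on the header side of the red sleeve (u 220–314, v 270), and the bottles behind the header are clear of the gripper. I'll shift 12 mm outwards and go down.

```bash
python3 -m inch '[{"gripper":255,"travel":[0.1,-0.3,0.3],"dr":[0,0,0]},{"gripper":255,"travel":[0,0,0.6],"dr":[0,0,0]},{"gripper":255,"travel":[0,0,0.6],"dr":[0,0,0]},{"gripper":255,"travel":[0,0,0.6],"dr":[0,0,0]},{"gripper":255,"travel":[0,0,0.5],"dr":[0,0,0]},{"gripper":255,"travel":[0,0,0],"dr":[0,0,0]},{"gripper":255,"travel":[0,0,0],"dr":[0,0,0]}]';python3 tgt.py '[591,37,83]'
```

```text
clock: 10.2
ee_pos: [592.2, 36.5, 83.6]
ee_rot: [[0.996, -0.091, 0.0], [-0.091, -0.996, 0.0], [0.0, -0.0, -1.0]]
wrist_force: [0.1, 0.4, 0.5]
gripper_width: 0.2
gripper_force: 0.0
10.2 pos [592.2  36.5  83.6] yaw -5.2 z [ 0.  0. -1.] F [0.1 0.4 0.5] travel units [-0.03 -0.01  0.01]
```

```bash
python3 -m inch '[{"gripper":255,"travel":[-0.25,0,0],"dr":[0,0,0]},{"gripper":255,"travel":[-0.15,0,0],"dr":[0,0,0]},{"gripper":255,"travel":[-0.1,0,0],"dr":[0,0,0]},{"gripper":255,"travel":[-0.16,-0.04,0],"dr":[0,0,-1]},{"gripper":255,"travel":[-0.16,-0.04,0],"dr":[0,0,-1]},{"gripper":255,"travel":[-0.16,-0.04,0],"dr":[0,0,-1]},{"gripper":255,"travel":[-0.16,-0.04,0],"dr":[0,0,-1]},{"gripper":255,"travel":[-0.16,-0.04,0],"dr":[0,0,-1]}]'; cat > rel.py <<'E'
from h import *
s=ctrl.state();R=np.array(s["ee_rot"]);st=np.array([545.3,-30.2,s["ee_pos"][2]])
print("TCP rel. red stem, tool axes",(R.T@(s["ee_pos"]-st)).round(1),"yaw",np.degrees(np.arctan2(R[1,0],R[0,0])).round(1),"F tool",(R.T@s["wrist_force"]).round(1))
E
python3 rel.py
```

```text
clock: 11.2
ee_pos: [542.6, 44.1, 84.0]
ee_rot: [[0.94, 0.341, 0.007], [0.341, -0.94, 0.001], [0.007, 0.002, -1.0]]
wrist_force: [4.3, 3.1, -2.5]
gripper_width: 0.2
gripper_force: 2.4
TCP rel. red stem, tool axes [ 22.8 -70.8   0. ] yaw 19.9 F tool [ 5.1 -1.5  2.5]
```

```bash
python3 -m inch '[{"gripper":255,"travel":[-0.16,-0.04,0],"dr":[0,0,-1]},{"gripper":255,"travel":[-0.16,-0.04,0],"dr":[0,0,-1]},{"gripper":255,"travel":[-0.16,-0.04,0],"dr":[0,0,-1]},{"gripper":255,"travel":[-0.16,-0.04,0],"dr":[0,0,-1]},{"gripper":255,"travel":[-0.16,-0.04,0],"dr":[0,0,-1]},{"gripper":255,"travel":[-0.16,-0.04,0],"dr":[0,0,-1]},{"gripper":255,"travel":[-0.16,-0.04,0],"dr":[0,0,-1]},{"gripper":255,"travel":[-0.16,-0.04,0],"dr":[0,0,-1]}]'; python3 rel.py; python3 wl.py
```

```text
clock: 12.2
ee_pos: [493.6, 23.9, 83.8]
ee_rot: [[0.501, 0.865, 0.004], [0.865, -0.501, 0.001], [0.003, 0.003, -1.0]]
wrist_force: [2.2, 3.9, -0.5]
gripper_width: 0.0
gripper_force: 2.4
TCP rel. red stem, tool axes [ 20.9 -71.9  -0.1] yaw 59.9 F tool [ 4.5 -0.1  0.5]
r 155 rect [481.9   3.6] [7.2 4.2] 59.8 axis 59.3
[493.6  23.9  83.8] yaw 59.9 F [ 2.2  3.9 -0.5]
```

```bash
python3 -m inch '[{"gripper":255,"travel":[-0.16,-0.04,0],"dr":[0,0,-1]},{"gripper":255,"travel":[-0.16,-0.04,0],"dr":[0,0,-1]},{"gripper":255,"travel":[-0.16,-0.04,0],"dr":[0,0,-1]},{"gripper":255,"travel":[-0.16,-0.04,0],"dr":[0,0,-1]},{"gripper":255,"travel":[-0.03,0,0],"dr":[0,0,-0.2]},{"gripper":255,"travel":[-0.03,0,0],"dr":[0,0,-0.2]},{"gripper":255,"travel":[0,0,0],"dr":[0,0,0]}]'; python3 rel.py; python3 -m inch '[{"gripper":255,"travel":[-0.03,0,0],"dr":[0,0,-0.2]},{"gripper":255,"travel":[-0.03,0,0],"dr":[0,0,-0.2]},{"gripper":255,"travel":[0,0,0],"dr":[0,0,0]}]'; python3 rel.py
```

```text
clock: 13.12
ee_pos: [476.5, 0.1, 83.6]
ee_rot: [[0.143, 0.99, 0.001], [0.99, -0.143, 0.0], [0.0, 0.001, -1.0]]
wrist_force: [1.4, 3.2, 2.5]
gripper_width: -0.4
gripper_force: 2.1
TCP rel. red stem, tool axes [ 20.1 -72.4  -0. ] yaw 81.8 F tool [ 3.4  0.9 -2.5]
clock: 13.5
ee_pos: [475.4, -2.2, 83.3]
ee_rot: [[0.108, 0.994, -0.001], [0.994, -0.108, 0.001], [0.0, -0.001, -1.0]]
wrist_force: [0.4, 4.4, 4.8]
gripper_width: -0.3
gripper_force: 2.6
TCP rel. red stem, tool axes [ 20.3 -72.5   0.1] yaw 83.8 F tool [ 4.5 -0.1 -4.8]
```

```bash
python3 -m inch '[{"gripper":255,"travel":[-0.03,0,0],"dr":[0,0,0]},{"gripper":255,"travel":[0,0,0],"dr":[0,0,0]}]'; python3 rel.py; python3 -m inch '[{"gripper":255,"travel":[-0.03,0,0],"dr":[0,0,0]},{"gripper":255,"travel":[0,0,0],"dr":[0,0,0]}]'; python3 rel.py
```

```text
clock: 13.75
ee_pos: [475.4, -2.4, 83.3]
ee_rot: [[0.109, 0.994, -0.001], [0.994, -0.109, 0.002], [0.002, -0.001, -1.0]]
wrist_force: [2.6, 9.7, 3.0]
gripper_width: 0.3
gripper_force: 5.3
TCP rel. red stem, tool axes [ 20.1 -72.5   0.1] yaw 83.7 F tool [ 9.9  1.5 -3. ]
clock: 14.0
ee_pos: [475.4, -2.5, 83.3]
ee_rot: [[0.11, 0.994, -0.0], [0.994, -0.11, 0.004], [0.004, -0.001, -1.0]]
wrist_force: [2.4, 15.9, 4.1]
gripper_width: -0.0
gripper_force: 8.0
TCP rel. red stem, tool axes [ 19.9 -72.5   0.1] yaw 83.7 F tool [16.1  0.6 -4.1]
```

The lever is at its open stop: the force has risen to 16 N and it no longer moves. I'll back off, rise and look.

```bash
python3 -m inch '[{"gripper":255,"travel":[0.3,0,0],"dr":[0,0,0]},{"gripper":255,"travel":[0.3,0,0],"dr":[0,0,0]},{"gripper":255,"travel":[0,0,-0.7],"dr":[0,0,0]},{"gripper":255,"travel":[0,0,-0.9],"dr":[0,0,0]},{"gripper":255,"travel":[0,0,-0.9],"dr":[0,0,0]},{"gripper":255,"travel":[0,0,-0.9],"dr":[0,0,0]},{"gripper":255,"travel":[0,0,-0.5],"dr":[0,0,0]},{"gripper":255,"travel":[0,0,0],"dr":[0,0,0]}]'
python3 - <<'E'
from h import *
a=[ctrl.capture(n)[0] for n in("side","wrist")]
cv2.imwrite("pics/end.png",cv2.resize(np.hstack([a[0],a[1]])[:,:,::-1],(800,300),interpolation=cv2.INTER_AREA))
for c,r in dict(yellow=(290,170,350,225),red=(280,205,335,245)).items(): print(c,lever("side",a[0],c,r))
E
```

```text
clock: 15.0
ee_pos: [479.0, 18.7, 240.5]
ee_rot: [[0.107, 0.994, 0.003], [0.994, -0.107, -0.001], [-0.001, 0.003, -1.0]]
wrist_force: [0.4, 0.3, -0.2]
gripper_width: -0.2
gripper_force: 0.0
yellow (53, array([534.87603409, -74.69222083]), array([0.02807249, 0.99960589]), np.float64(-29.936912761502946), np.float64(25.621232592464352), np.float64(88.39135371927131))
red (35, array([483.80023591, -22.42012081]), array([-0.99274739,  0.12021902]), np.float64(-17.0194700266346), np.float64(19.204556950257533), np.float64(173.09525678825105))
```

View pics/end.png

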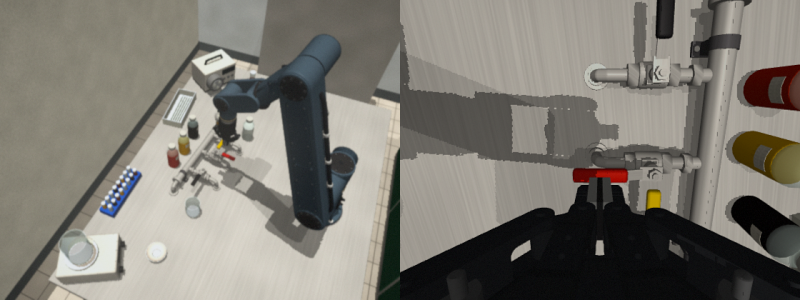

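The wrist view shows the red lever in line with its pipe (600,174), the yellow one across its pipe (653,200) and the black one unmoved (665,20). The bottles are upright and the robot is touching nothing.

```bash
python3 -c "
from station import ctrl
print(ctrl.finish_job())"
```

```text
the job is handed in; nothing more can be done
None
```

The changeover is done and handed in at about 15 s: I pushed the yellow lever to its shut stop, then the red lever to its open stop (16 N at most in the readings), and saw no sign that the black lever or any glassware moved; the hand-in returned no verdict.

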